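Hang the snack container in its twist-lock dock

ROBOT

A 6-joint arm with a two-finger parallel gripper is mounted at the origin on the work surface. World frame = base frame: x ahead of the robot, y to its left, z up, the work surface at z = 0. Lengths are in m, angles in degrees, forces in N, time in s.
With the tool pointing down it reaches from about 0.375 to 0.9 m from the base axis. Payload 3.1 kg.
Tool frame: the origin (TCP) lies midway between the tips of the shut fingers; the grasp point (between the pads) lies 19 mm behind it; x points along the fingers, z is the direction in which the jaws open and shut, and the axes are right-handed (so a half turn about x gives the same grasp; the last joint's range is limited). The gripper opens to 87 mm and grips with 3 to 60 N. Pads are 19 mm wide; open, the fingers measure 117 mm over their backs; the gripper's body (75 mm by 190 mm) begins 51 mm behind the grasp point.
Start: joints at [-74.857, 30.224, 82.088, -0, 67.689, -10.227], TCP at [0.268, -0.565, 0.223] pointing down, gripper open.
Joint ranges: [-176.69, 176.69], [-43.24, 126.21], [12.49, 139.97], [-82, 262], [0, 151.66], [-163.58, 163.58]. Speed limits (degrees/s): [159.86, 159.86, 180, 180, 180, 180].

INTERFACE

Orientations are given as a 3x3 rotation matrix whose columns are the frame's x, y, z axes.
In Python, from rig import * gives the robot as it stands.
- The arm moves only by the tool play_rows, never from a script. Its argument "rows" is a list that holds one entry, the list of rows, each a list of 7 numbers: the shift along the tool's x, y, z in m, then the turn, a rotation vector about the tool's x, y, z in degrees, then the finger opening in m, from 0 to 0.087. A call has 1 to 12 rows; each row is the pose to reach, as a shift and turn from the pose commanded when the call began, along the tool's axes at that moment; what a row does not reach only later rows make up. A row lasts 1/10 s, in which the tool goes at most 50 mm and 8.59 degrees, less where a joint would pass 70% of its speed; a pose out of reach is approached as far as the arm can. A call with a gripper value outside its range is refused whole. The fingers move at their own pace and stop on an object; the grip force is fixed at half the most. Time passes only in rows, so rows that repeat a pose let the fingers close. It gives the time, the measured TCP pose, the force and the opening at its end, in the units of the state.
- read_state(): the state, without advancing time (a new reading comes with each control period).
- capture(name): name is "scene" or "top" or "wrist"; returns a dict with "pixels" (420x560x3 uint8, red, green, blue), "intrinsics" (3x3 intrinsics, pixels), "k1" (the pictures are not rectified: a ray, as slopes to the right and down, at radius r is drawn at 1 + k1 r^2 times it, then the intrinsics apply), "rvec" (rotation vector, rad) and "tvec" (3), from world to camera coordinates, as OpenCV has them. Camera axes: x right, y down, z forward; pixel columns grow to the right and rows downward; lengths in m; the calibration is good to about 2 mm. A picture is of the moment at which its call begins. There is no depth.
- hand_in(): hands the job in, once; it reports no verdict.
Trained networks look in the newest picture that a camera, given by its name, has taken for a name from the list of things; names that differ only in an ending like _2 or _b are one class to them, and where a whole thing is asked for, a point or a joint stands for the part that bears it (a point fixed in the world has none). Each returns a list of dicts, best first, with "p" (0 to 1); they miss things now and then, are a little off and sometimes report something else, mostly with a low value. They report only what shows in the picture. A call takes as long as a camera call. They do not tell look-alikes from the thing itself.
- trace(camera, target): "mask" (420x560 bool, what is visible of it) and "at" ([column, row] in pixels, amid what is visible of it).
The state is a dict: "time_s": time; "joint_positions": joint angles; "qvel": joint speeds; "tau": joint torques, N m; "position": TCP position; "tcp_rot": TCP orientation; "force": force on the tool from outside, world axes, zero at the start; "moment": the same for the moment, N m; "opening": opening from 0.0 (shut) to 1.0 (fully open).
Only numpy, scipy, OpenCV 4.12 (cv2) and the standard library are available. Lean on these libraries where they do the work, as an engineer would, in place of code of your own. Each camera call takes 0.05 s, during which the arm holds its last target.

TASK

Hang the pink snack container in its steel dock: take it by the handle on its cap, bring it in under the blue collar with the cap's stem passing through the open front, lift it so that the two red lugs rise through the collar's notches, twist it clockwise (seen from above) to the stop and let it down so that both lugs drop fully into their pockets, then let go and leave it hanging upright. Leave the bento box, rice paddle and whisk where they are.

Things in the scene. Friction and masses are not known exactly. Their poses are not given: they have to be found in the camera images.
- container: Pink snack container, white twist cap shut tight: one rigid piece, 184 mm tall, 0.2 to 0.4 kg. Origin: centre of underside, z up. Body dia 84 up to z 70 (shoulder); neck dia 66 up to z 103; cap top chamfered to dia 56 at z 108; stem dia 12 up to z 152; T-handle above. Starts upright left or right of the dock, yaw within 0.6 rad. A half turn about z makes no difference.
- handle (a point): Centre of the white T-handle bar on the container, 168 mm above its underside, same axes. The bar is 60 mm long along x, 14 mm thick along y, and spans 152 to 184 mm above the underside. Grip it from above across its thickness.
- lug_level (a point): On the container's axis at the underside of the lugs, 96 mm above its bottom, same axes. Two red lugs stick out along the container's +y and -y, to 44 mm from the axis; each 14 mm wide (along x), 7 mm high.
- dock: Fixed steel stand. Origin: on the collar's axis at worktop level, z up, open front to its -x. Column (x 88 to 113 mm, 60 wide) and foot (x 75 to 175, 170 wide, 12 high) behind; two foot bars 10 high at y +/-78, x -70 to 80. Nothing on it is higher than the collar's walls, 167 mm. Container hung home: its underside is 54 mm above the worktop, on this axis, upright.
- collar_axis (a point): Axis of the blue collar at its underside, 145 mm up; dock axes. Ring radius 36 to 60, top at 155. Notches 19.5 wide, to radius 46.5, at +110 and -70 deg (counter-clockwise from dock +x). NOT REPORTED: the collar sits turned up to 0.2 rad either way, with pockets and mouth too. Find it by feel or sight; lug play 0.06 rad. A missed notch stops the lift with the container's underside 42 mm up.
- mouth (a point): Middle of the collar's open mouth at the front, 48 mm from the axis, underside height, dock axes (nominal, before the unreported turn). Sides nearly radial, about 38 mm wide at the inner edge, wider outside: the 12 mm stem passes, the neck does not. Lug tops must be below 145 mm and the handle above 167 mm to go in.
- pocket_floor (a point): Collar axis at pocket floor height, 150 mm up, dock axes. Each pocket, 20 mm wide, is centred 50 deg clockwise from its notch and 5 mm below the ring's top; a wall to 167 mm stops the twist at its far edge, and a wall bars counter-clockwise turning from the notch. To twist, lift the container's underside above 59 mm; its shoulder meets the ring at 75 mm.
- bento: Bystander: glass bento box with clear locking lid, teal clips, 160 x 120 x 64 mm, 0.7 kg, long side along its x; origin centre of its underside. It stands on the other side of the dock from the container.
- paddle: Bystander: wooden rice paddle 225 mm long, lying flat, 8 mm thick; origin near its middle on the underside, blade to its +x.
- whisk: Bystander: steel whisk 245 mm long, lying, up to 54 mm high; origin near its middle at worktop level, wires to its +x.
Things that resemble listed ones, but are neither listed nor needed, are in the scene too. There is more than one size of the container; the job needs the smaller.

How it is judged:
By the outcome, as a careful person would: the job done as asked, in the order asked, and still so for the second after the job is handed in, with the robot touching nothing.
It also fails if it takes over 61 s, if anything falls off the work surface, if the arm or the gripper's body presses on something with over 40 N, if the wrist force passes 120 N, or if a joint passes its speed limit or range.

## Working session

There is one attempt and no reset: what is moved stays moved. The work goes in short steps, Python scripts to look and compute and a tool call to move; the robot and the scene stay as the last step left them, time stands still between calls to the robot, and variables do not carry over. Pictures are saved under pics/ and viewed, and the job is handed in when it is done.

Besides the shell and the picture viewer there is one more tool, called after "Emit:" in YAML: its name, and indented under it one key for each argument. play_rows: Moves the arm, as the interface text tells. Its arguments: {"type":"object","properties":{"rows":{"type":"array"}},"required":["rows"]}

```bash
mkdir -p pics; ls
cat > h.py <<'E'
from rig import *
import numpy as np, cv2
def cam(name,save=None):
    c=capture(name)
    if save: cv2.imwrite('pics/'+save,cv2.cvtColor(c['pixels'],cv2.COLOR_RGB2BGR))
    return c
def proj(c,P):
    P=np.atleast_2d(P).astype(float)
    R,_=cv2.Rodrigues(np.array(c['rvec'],float)); q=P@R.T+np.array(c['tvec']).ravel()
    s=q[:,:2]/q[:,2:]; r2=(s**2).sum(1,keepdims=True); s=s*(1+c['k1']*r2)
    K=np.array(c['intrinsics']); return np.c_[s[:,0]*K[0,0]+K[0,2],s[:,1]*K[1,1]+K[1,2]]
def ray(c,uv):
    K=np.array(c['intrinsics']); uv=np.atleast_2d(uv).astype(float)
    d=cv2.undistortPoints(uv[:,None],K,np.array([c['k1'],0,0,0,0.]))[:,0]
    R,_=cv2.Rodrigues(np.array(c['rvec'],float)); t=np.array(c['tvec']).ravel()
    return -R.T@t, np.c_[d,np.ones(len(d))]@R
def atz(c,uv,z):
    o,d=ray(c,uv); return o+d*((z-o[2])/d[:,2:])
E
python3 - <<'E'
from h import *
for n in ['scene','top','wrist']:
    c=cam(n,n+'0.png'); print(n,c['k1'],np.round(np.array(c['tvec']).ravel(),3))
    for t in ['container','handle','lug_level','dock','collar_axis','mouth','pocket_floor','bento','paddle','whisk']:
        try: r=trace(n,t)
        except Exception as e: print(t,e);continue
        print(t,[(round(x['p'],2),np.round(x['at']).tolist(),int(x['mask'].sum())) for x in r])
s=read_state();print(s)
E
```

```text
pics
scene -0.11995279083734854 [-0.401 -0.188  1.837]
container [(0.65, [337.0, 180.0], 1069), (0.6, [354.0, 137.0], 1738)]
handle [(0.87, [355.0, 138.0], 1887), (0.85, [334.0, 179.0], 1137)]
lug_level [(0.95, [337.0, 175.0], 1166), (0.66, [354.0, 137.0], 1653)]
dock [(0.55, [301.0, 247.0], 3115)]
collar_axis [(0.6, [300.0, 251.0], 3079)]
mouth [(0.72, [298.0, 248.0], 3186)]
pocket_floor [(0.62, [298.0, 249.0], 3295)]
bento [(0.89, [174.0, 259.0], 2676)]
paddle [(0.71, [206.0, 307.0], 1106)]
whisk [(0.92, [399.0, 211.0], 441), (0.54, [300.0, 251.0], 3161), (0.3, [336.0, 179.0], 1100)]
top -0.13086482011395978 [0.027 0.603 1.261]
container [(0.7, [187.0, 238.0], 976), (0.64, [122.0, 271.0], 2437), (0.58, [162.0, 170.0], 694)]
handle [(0.72, [122.0, 271.0], 2378), (0.65, [184.0, 237.0], 948), (0.2, [288.0, 181.0], 2962)]
lug_level [(0.94, [182.0, 237.0], 934), (0.78, [123.0, 275.0], 2464), (0.69, [288.0, 182.0], 2942)]
dock [(0.71, [286.0, 182.0], 2813)]
collar_axis [(0.62, [287.0, 178.0], 2869)]
mouth [(0.79, [287.0, 180.0], 2823)]
pocket_floor [(0.69, [282.0, 184.0], 2785), (0.33, [
[... 342 characters left out ...]
  8.20887294e+01, -1.58949548e-03,
        6.76891494e+01, -1.02270163e+01]), 'qvel': array([-0.03540376,  0.09511161, -0.01264411,  0.03253569, -0.09659835,
        0.07019974]), 'tau': array([-7.05401544e-04, -4.40009630e+01, -1.76980108e+01,  6.33508642e-02,
        5.04117412e-02, -8.76269553e-06]), 'position': array([ 0.26781192, -0.56467432,  0.22251997]), 'tcp_rot': array([[-4.07199171e-05,  9.03547340e-01,  4.28488277e-01],
       [ 5.22138622e-05,  4.28488278e-01, -9.03547338e-01],
       [-9.99999998e-01, -1.44193449e-05, -6.46257035e-05]]), 'force': array([ 0.55007043, -0.4328659 , -0.36002565]), 'moment': array([0.04023899, 0.02951434, 0.01891308]), 'opening': 1.0002794346974404}
```

View pics/scene0.png

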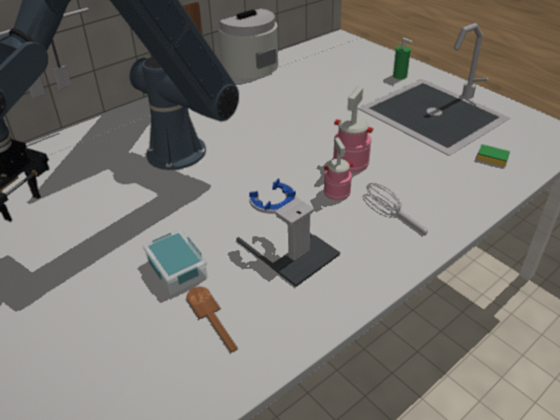

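View pics/top0.png

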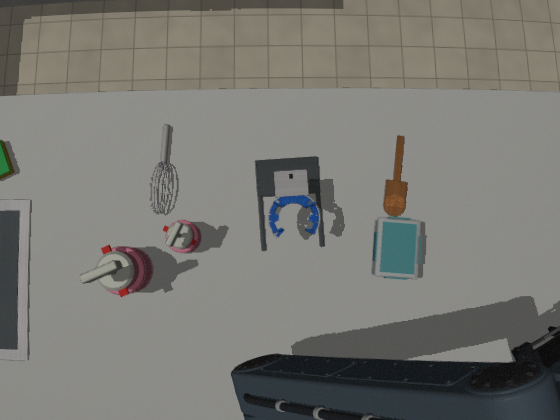

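View pics/wrist0.png

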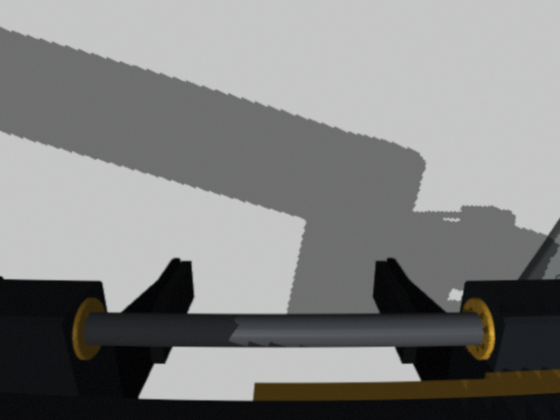

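Run:
```python
from h import *
a=cv2.imread('pics/top0.png')
cv2.imwrite('pics/t_crop.png',cv2.resize(a[185:285,90:220],None,fx=6,fy=6,interpolation=cv2.INTER_CUBIC))
cv2.imwrite('pics/t_dock.png',cv2.resize(a[150:255,245:335],None,fx=5.7,fy=5.7,interpolation=cv2.INTER_CUBIC))
b=cv2.imread('pics/scene0.png')
cv2.imwrite('pics/s_crop.png',cv2.resize(b[85:290,230:400],None,fx=2.9,fy=2.9,interpolation=cv2.INTER_CUBIC))
```

```text
(no output)
```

View pics/t_crop.png

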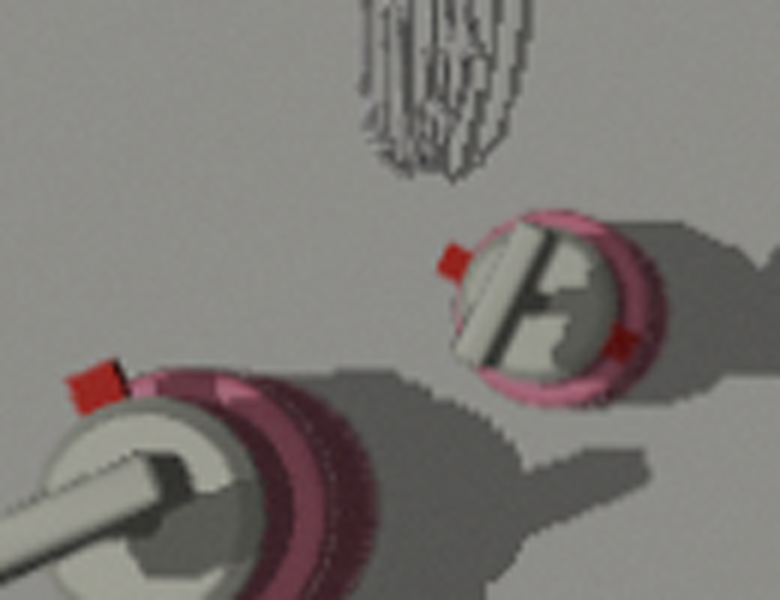

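View pics/t_dock.png

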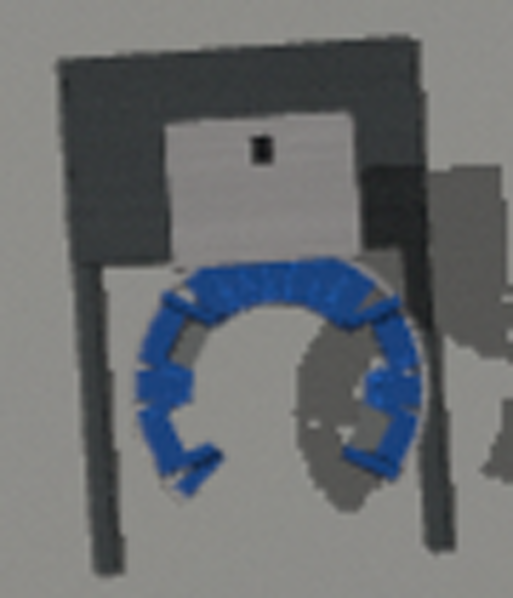

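View pics/s_crop.png

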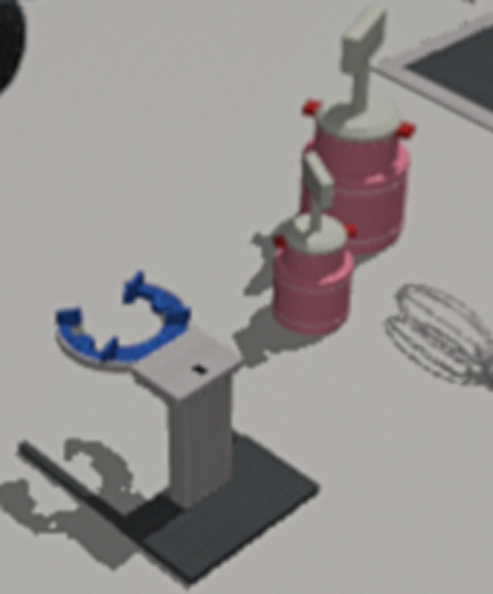

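```bash
cat > fit.py <<'E'
from h import *
from scipy.optimize import least_squares
def T(p,P):
    P=np.array(P,float); c,s=np.cos(p[2]),np.sin(p[2])
    return np.c_[p[0]+c*P[:,0]-s*P[:,1],p[1]+s*P[:,0]+c*P[:,1],P[:,2]]
def fit(c,P,uv,p0):
    r=least_squares(lambda p:(proj(c,T(p,P))-uv).ravel(),p0,loss='soft_l1'); 
    return r.x,np.round(proj(c,T(r.x,P))-uv,1)
E
python3 - <<'E'
from fit import *
import pickle
t=capture('top'); s=capture('scene'); w=None
pickle.dump((t,s),open('cams.pkl','wb'))
f=5.7
P=np.array([[175,85,12],[175,-85,12],[-70,78,10],[-70,-78,10]])/1e3
uv=np.array([[58,62],[415,37],[110,572],[440,548]])/f+[245,150]
d,e=fit(t,P,uv,[.7,0,0]); print('dock',d,e.tolist())
B=np.array([[30,7,184],[30,-7,184],[-30,7,184],[-30,-7,184],[0,40,103],[0,-40,103]])/1e3
uv=np.array([[518,222],[552,236],[455,350],[490,368],[453,258],[621,340]])/6+[90,185]
c,e=fit(t,B,uv,[.7,.3,-.4]); print('cont',c,e.tolist())
for z,pt in [(.155,[(165,385),(395,388)])]:
    q=atz(t,np.array(pt)/f+[245,150],z); print(q)
# draw overlays
def ring(r,z,a=None): 
    a=np.arange(0,360,3) if a is None else a
    return [[r*np.cos(np.radians(x)),r*np.sin(np.radians(x)),z] for x in a]
for cm,n in [(t,'top'),(s,'scene')]:
    im=cv2.cvtColor(cm['pixels'],cv2.COLOR_RGB2BGR); im=cv2.resize(im,None,fx=6,fy=6,interpolation=cv2.INTER_CUBIC)
    for p,M,col in [(d,ring(.06,.155)+ring(.036,.155)+ring(.0465,.155,[110,-70]),(0,255,255)),(d,[[.175,.085,.012],[.175,-.085,.012],[.075,.085,.012],[.075,-.085,.012],[-.07,.078,.01],[-.07,-.078,.01]],(0,255,0)),(c,ring(.042,.0)+ring(.042,.07)+ring(.033,.103),(255,255,0)),(c,B.tolist(),(0,255,0))]:
        for u in proj(cm,T(p,M)): cv2.circle(im,tuple(int(v*6+3) for v in u),4,col,-1)
    if n=='top': cv2.imwrite('pics/o_top.png',cv2.resize(im[145*6:260*6,145*6:335*6],(800,484)))
    else: cv2.imwrite('pics/o_sc.png',cv2.resize(im[120*6:290*6,230*6:370*6],(490,595)))
E
```

```text
dock [ 0.56719666 -0.01986871  0.05934503] [[-0.1, -0.7], [0.0, -0.6], [-0.3, 0.7], [0.4, 0.6]]
cont [ 0.53168528  0.26020928 -0.44751164] [[0.3, -1.5], [0.1, -1.3], [-0.5, 0.7], [-0.9, 0.2], [0.0, 0.5], [1.0, 0.5]]
[[ 0.56856696  0.02821845  0.155     ]
 [ 0.5661736  -0.06746802  0.155     ]]
```

View pics/o_top.png

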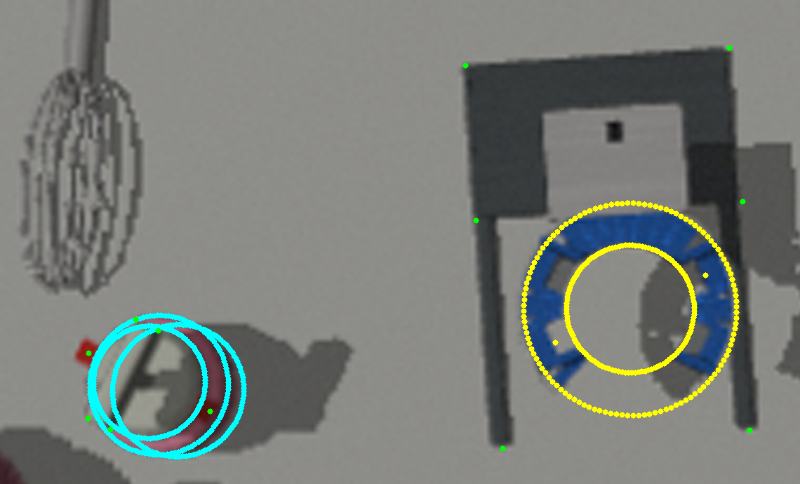

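View pics/o_sc.png

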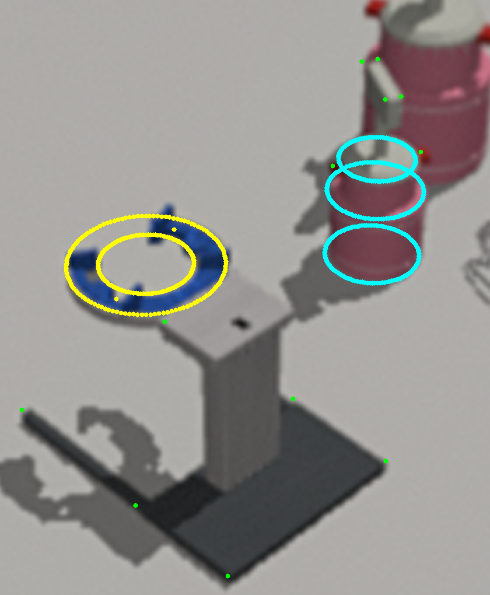

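```bash
cat >> fit.py <<'E'
from scipy.spatial.transform import Rotation as Ro
def Rdown(yaw): # jaw axis z at yaw deg, x down
    a=np.radians(yaw); z=np.array([np.cos(a),np.sin(a),0]); x=np.array([0,0,-1.]); return np.c_[x,np.cross(z,x),z]
def row(pos,yaw,s=None,ref=None):
    """row from commanded pose ref=(pos,yaw) or the measured one"""
    s=s or read_state()
    R0=np.array(s['tcp_rot']) if ref is None else Rdown(ref[1]); p0=np.array(s['position']) if ref is None else np.array(ref[0])
    d=R0.T@(np.array(pos)-p0); rv=Ro.from_matrix(R0.T@Rdown(yaw)).as_rotvec(degrees=True)
    return np.round(d,4).tolist()+np.round(rv,2).tolist()
E
python3 - <<'E'
from fit import *
s=read_state(); c=capture('wrist')
R,_=cv2.Rodrigues(np.array(c['rvec'],float)); o=-R.T@np.array(c['tvec']).ravel()
R0=np.array(s['tcp_rot'])
print('cam in tool',R0.T@(o-s['position']),'\naxes in tool\n',np.round(R0.T@R.T,3)); print(c['intrinsics'])
# joint 6 / IK check by yaw
print(s['time_s'])
E
```

```text
cam in tool [-0.16230042  0.08216374  0.0005433 ] 
axes in tool
 [[-0.001 -0.3    0.954]
 [-0.    -0.954 -0.3  ]
 [ 1.    -0.     0.001]]
[[376.41067547   0.         283.09449542]
 [  0.         376.41067547 215.36840834]
 [  0.           0.           1.        ]]
1.75
```

Run:
```python
from fit import *
print(row([.557,-.02,.35],70))
```

```text
[-0.1274, 0.4947, -0.3683, -134.63, 0.0, -0.0]
```

Emit:
play_rows:
  rows:
    - [[-0.05,0.02,-0.015,-8,0,0,0.087],[-0.1,0.06,-0.045,-16,0,0,0.087],[-0.127,0.1,-0.075,-24,0,0,0.087],[-0.127,0.14,-0.105,-32,0,0,0.087],[-0.127,0.18,-0.135,-40,0,0,0.087],[-0.127,0.22,-0.165,-48,0,0,0.087],[-0.127,0.26,-0.195,-56,0,0,0.087],[-0.127,0.3,-0.225,-64,0,0,0.087],[-0.127,0.34,-0.255,-72,0,0,0.087],[-0.127,0.38,-0.285,-80,0,0,0.087],[-0.127,0.42,-0.315,-88,0,0,0.087],[-0.127,0.46,-0.345,-96,0,0,0.087]]

```text
time_s: 3.0
position: [0.5231, -0.0789, 0.3498]
tcp_rot: [[0.001, -0.525, 0.851], [-0.0, 0.851, 0.525], [-1.0, -0.001, 0.0]]
force: [1.5, -0.8, 0.1]
opening: 1.004
```

Run:
```python
from fit import *
s=read_state();print(s['joint_positions'],s['time_s'])
print(row([.557,-.02,.35],70))
```

```text
[-2.06887065e+01  1.51897393e+01  8.57497231e+01 -6.25094422e-03
  7.90183640e+01 -5.23871641e+01] 3.0
[-0.0002, 0.0323, 0.0598, -38.3, 0.01, 0.04]
```

Emit:
play_rows:
  rows:
    - [[0,0.016,0.03,-8,0,0,0.087],[0,0.032,0.06,-16,0,0,0.087],[0,0.032,0.06,-24,0,0,0.087],[0,0.032,0.06,-32,0,0,0.087],[0,0.032,0.06,-38,0,0,0.087],[0,0.032,0.06,-38,0,0,0.087],[0,0.032,0.06,-38,0,0,0.087]]

```text
time_s: 3.7
position: [0.557, -0.0223, 0.3496]
tcp_rot: [[0.0, -0.935, 0.354], [0.0, 0.354, 0.935], [-1.0, 0.0, 0.0]]
force: [0.2, 0.1, 0.7]
opening: 1.001
```

Run:
```python
from fit import *
import pickle
c=cam('wrist','w1.png'); pickle.dump(c,open('w1.pkl','wb'))
```

```text
(no output)
```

View pics/w1.png

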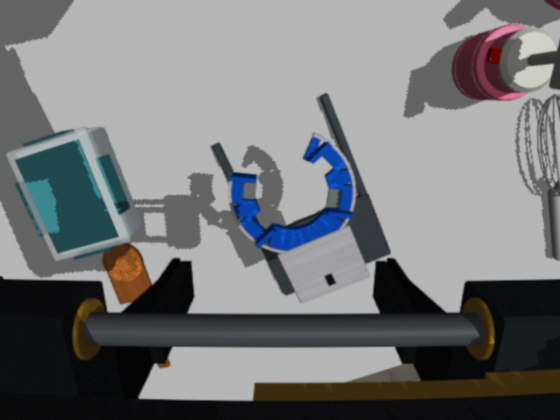

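```bash
cat > ov.py <<'E'
from fit import *
import pickle,sys
c=pickle.load(open('w1.pkl','rb'))
im=cv2.cvtColor(c['pixels'],cv2.COLOR_RGB2BGR)
x0,y0,x1,y1,f=200,80,400,310,2.6*1
def draw(d,turn,name,f=3.0*0+2.6):
    f=2.6
    I=cv2.resize(im[y0:y1,x0:x1],None,fx=f,fy=f,interpolation=cv2.INTER_CUBIC)
    def dots(P,col):
        for u in proj(c,T(d,P)): cv2.circle(I,(int((u[0]-x0+.5)*f),int((u[1]-y0+.5)*f)),1,col,-1)
    A=np.arange(0,360,2)
    pol=lambda r,a,z:[r*np.cos(np.radians(a)),r*np.sin(np.radians(a)),z]
    for r in (.036,.060): dots([pol(r,a,.155) for a in A],(0,255,255))
    for n in (110,-70):
        for w,cc in ((n,(0,255,0)),(n-50,(0,0,255))):
            for sgn in (-1,1):
                P=[]
                for rr in np.linspace(.034,.0465,8):
                    a=np.radians(w+turn); h=.00975*sgn
                    P.append([rr*np.cos(a)-h*np.sin(a),rr*np.sin(a)+h*np.cos(a),.155])
                dots(P,cc)
    dots([[.175,.085,.012],[.175,-.085,.012],[.075,.085,.012],[.075,-.085,.012],[-.07,.078,.01],[-.07,-.078,.01]],(0,255,0))
    cv2.imwrite('pics/'+name,I)
if __name__=='__main__':
    draw([.5672,-.0199,.0593],0,'ov1.png')
E
python3 ov.py
python3 - <<'E'
import cv2
im=cv2.imread('pics/w1.png'); cv2.imwrite('pics/w1z.png',cv2.resize(im[120:260,215:375],None,fx=4.2,fy=4.2,interpolation=cv2.INTER_CUBIC))
E
```

```text
(no output)
```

View pics/ov1.png

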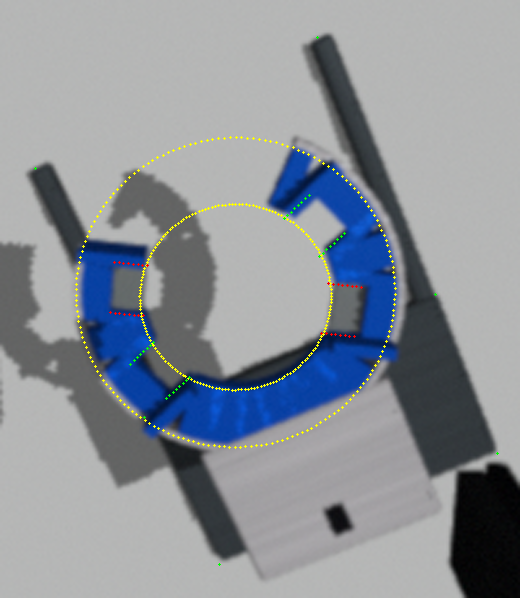

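View pics/w1z.png

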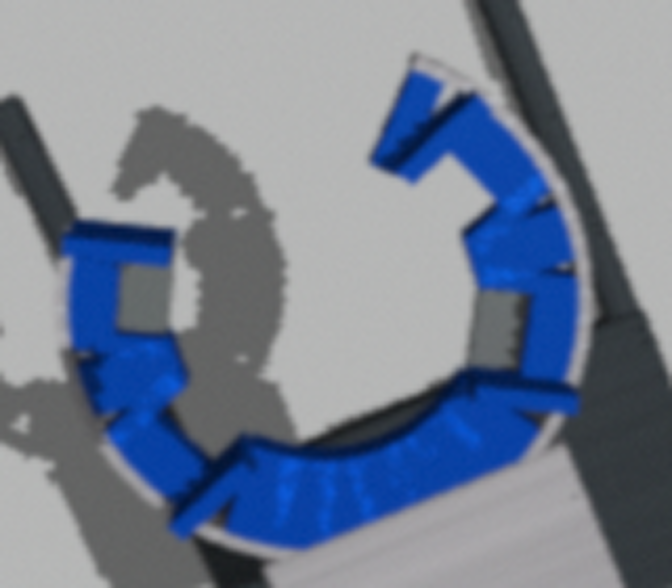

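```bash
cat > fc.py <<'E'
from ov import *
f=4.2; off=np.array([215,120])-.5+.5/4.2*0
px=lambda L:(np.array(L,float)+.5)/f+np.array([215,120])-.5
def lp(ang,rad,h,z):
    a=np.radians(ang); return [rad*np.cos(a)-h*np.sin(a),rad*np.sin(a)+h*np.cos(a),z]
M=np.array([lp(110,.03465,-.00975,.155),lp(60,.0346,.010,.155),lp(110,.0455,-.00975,.155),lp(-70,.03465,-.00975,.155),lp(-120,.0346,.010,.155)])
uv=px([(465,236),(480,287),(497,208),(187,385),(177,335)])
arc=px([(250,437),(340,450),(430,410),(462,384)])
def res(p):
    a=proj(c,T(p,M))-uv
    q=atz(c,arc,.155)[:,:2]-p[:2]; b=(np.hypot(*q.T)-.036)/.00093
    return np.r_[a.ravel(),b]
r=least_squares(res,[.567,-.02,.06]); print(r.x,np.round(res(r.x),1))
P=np.array([[-70,78,10],[-70,-78,10],[75,85,12]])/1e3
d=r.x
# dock from foot in this image
print(np.round(proj(c,T([d[0],d[1],.0593],P)),1))
draw(list(d),0,'ov2.png')
E
python3 fc.py
```

```text
[ 0.56651327 -0.01759306  0.05407407] [-0.2  0.5 -0.3 -0.8  0.6 -0.5  0.8 -1.2 -0.8  0.2 -0.1 -1.4 -1.1  1.1]
[[323.2  92.8]
 [214.4 143.1]
 [368.5 191.6]]
```

View pics/ov2.png

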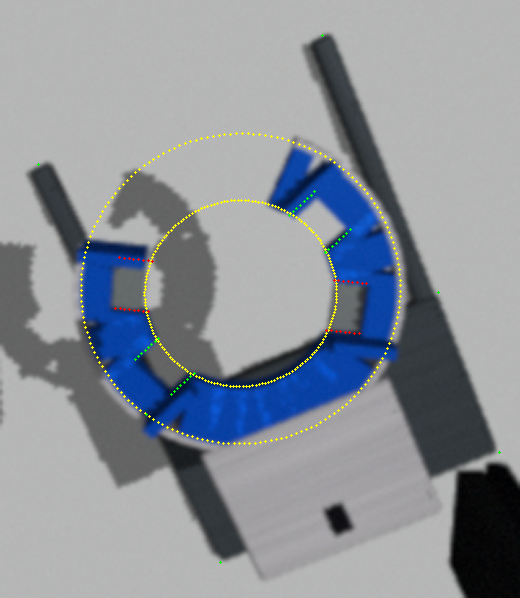

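Run:
```python
from fit import *
print(row([.532,.26,.34],64.4))
```

```text
[0.0096, 0.1234, 0.2552, 4.85, 0.0, 0.0]
```

Emit:
play_rows:
  rows:
    - [[0,0.02,0.04,2,0,0,0.087],[0,0.04,0.08,4.9,0,0,0.087],[0,0.06,0.12,4.9,0,0,0.087],[0,0.08,0.165,4.9,0,0,0.087],[0.01,0.1,0.21,4.9,0,0,0.087],[0.01,0.123,0.255,4.9,0,0,0.087],[0.01,0.123,0.255,4.9,0,0,0.087],[0.01,0.123,0.255,4.9,0,0,0.087]]

```text
time_s: 4.55
position: [0.5314, 0.2605, 0.3394]
tcp_rot: [[0.0, -0.903, 0.429], [-0.001, 0.429, 0.903], [-1.0, -0.0, -0.001]]
force: [0.6, 0.2, -0.6]
opening: 1.001
```

Run:
```python
from fit import *
import pickle
c=cam('wrist','w2.png'); pickle.dump(c,open('w2.pkl','wb'))
im=cv2.imread('pics/w2.png')
B=np.array([[30,7,184],[30,-7,184],[-30,7,184],[-30,-7,184],[0,44,103],[0,-44,103]])/1e3
for u in proj(c,T([.532,.26,-.4475],B)): cv2.circle(im,tuple(int(round(v)) for v in u),2,(0,255,0),-1)
cv2.imwrite('pics/w2o.png',im)
```

```text
(no output)
```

View pics/w2o.png

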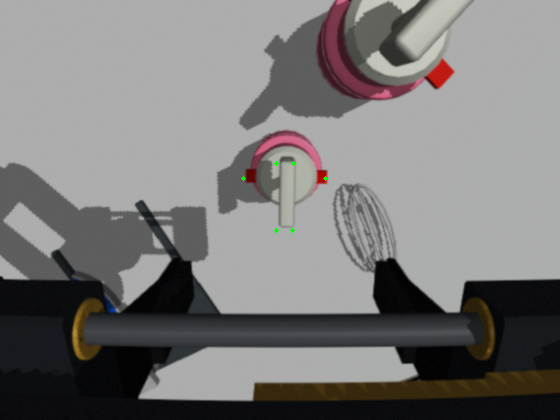

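Run:
```python
import cv2
im=cv2.imread('pics/w2.png'); cv2.imwrite('pics/w2z.png',cv2.resize(im[125:235,225:345],None,fx=5,fy=5,interpolation=cv2.INTER_CUBIC))
```

```text
(no output)
```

View pics/w2z.png

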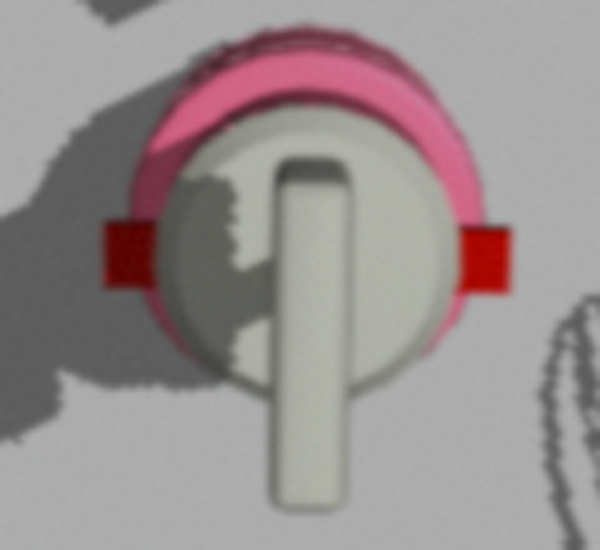

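Run:
```python
from fit import *
import pickle
c=pickle.load(open('w2.pkl','rb'))
px=lambda L:(np.array(L,float)+.5)/5+np.array([225,125])-.5
M=np.array([[30,0,184],[-30,0,184],[0,44,103],[0,-44,103]])/1e3
for perm in (0,):
    # cam x right = tool z = yaw 64 => container +y to the right
    uv=px([(314,183),(309,510),(511,262),(104,256)])
    for sg in (1,-1):
        M2=M.copy(); M2[:2,0]*=sg
        p,e=fit(c,M2,uv,[.53,.26,-.44]); print(p,e.tolist())
    print(read_state()['time_s'])
```

```text
[ 0.53157285  0.26281273 -0.44559704] [[-0.7, 66.7], [0.6, -65.5], [0.2, -0.4], [-0.1, 0.6]]
[ 0.53132603  0.26295565 -0.45756306] [[0.0, -0.4], [-0.1, 1.0], [0.2, -0.2], [-0.1, -0.1]]
4.6
```

Run:
```python
from fit import *
import pickle
c=pickle.load(open('w2.pkl','rb')); t,s=pickle.load(open('cams.pkl','rb'))
# scene handle centre (355,105) bar top; top handle centre (100,272)
o1,d1=ray(t,[[100,272]]);o2,d2=ray(s,[[356,104]])
A=np.c_[d1[0],-d2[0]];k=np.linalg.lstsq(A,o2-o1,rcond=None)[0];print(o1+k[0]*d1[0],o2+k[1]*d2[0])
print(atz(c,[[405,50],[440,73]],.26), atz(c,[[440,73]],.15))
print(row([.5313,.263,.20],63.8))
```

```text
[0.44459465 0.42169429 0.21554239] [0.44420769 0.42123693 0.21539292]
[[0.46205236 0.37369067 0.26      ]
 [0.48347071 0.38884371 0.26      ]] [[0.4960829  0.43135118 0.15      ]]
[0.1395, 0.002, 0.0032, 0.67, -0.05, 0.02]
```

Emit:
play_rows:
  rows:
    - [[0.03,0.002,0.003,0.7,0,0,0.087],[0.07,0.002,0.003,0.7,0,0,0.087],[0.11,0.002,0.003,0.7,0,0,0.087],[0.15,0.002,0.003,0.7,0,0,0.087],[0.175,0.002,0.003,0.7,0,0,0.087],[0.189,0.002,0.003,0.7,0,0,0.087],[0.189,0.002,0.003,0.7,0,0,0.087],[0.189,0.002,0.003,0.7,0,0,0.05]]

```text
time_s: 5.4
position: [0.5322, 0.2618, 0.151]
tcp_rot: [[0.001, -0.896, 0.444], [-0.0, 0.444, 0.896], [-1.0, -0.001, 0.0]]
force: [0.3, 0.2, 1.3]
opening: 0.961
```

Run:
```python
from fit import *
c=cam('wrist','w3.png')
```

```text
(no output)
```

View pics/w3.png

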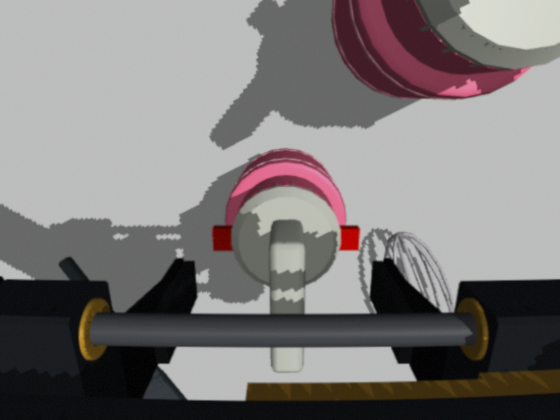

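Emit:
play_rows:
  rows:
    - [[0,0.001,0,0,0,0,0.03],[0,0.001,0,0,0,0,0.01],[0,0.001,0,0,0,0,0.005],[0,0.001,0,0,0,0,0.005],[0,0.001,0,0,0,0,0.005],[0,0.001,0,0,0,0,0.005],[0,0.001,0,0,0,0,0.005]]

```text
time_s: 6.15
position: [0.5303, 0.2637, 0.1505]
tcp_rot: [[-0.0, -0.897, 0.442], [-0.0, 0.442, 0.897], [-1.0, 0.0, -0.0]]
force: [-0.2, 0.3, -0.1]
opening: 0.312
```

Emit:
play_rows:
  rows:
    - [[0,0,0,0,0,0,0.005],[0,0,0,0,0,0,0.005],[0,0,0,0,0,0,0.005],[0,0,0,0,0,0,0.005],[0,0,0,0,0,0,0.005]]

```text
time_s: 6.65
position: [0.5303, 0.2637, 0.1504]
tcp_rot: [[-0.0, -0.897, 0.442], [-0.0, 0.442, 0.897], [-1.0, 0.0, -0.0]]
force: [-0.4, 1.1, -1.0]
opening: 0.159
```

Run:
```python
from fit import *
print(row([.457,-.024,.180],113.1)); print(read_state()['joint_positions'])
```

```text
[-0.0296, -0.0614, -0.2905, -49.33, -0.0, -0.01]
[ 1.56342708e+01  3.28704069e+01  9.08132522e+01  3.39607088e-03
  5.63276275e+01 -4.81365639e+01]
```

Emit:
play_rows:
  rows:
    - [[-0.015,0,0,0,0,0,0.005],[-0.03,0,0,0,0,0,0.005],[-0.03,-0.003,-0.015,-4,0,0,0.005],[-0.03,-0.008,-0.04,-9,0,0,0.005],[-0.03,-0.016,-0.075,-15,0,0,0.005],[-0.03,-0.024,-0.11,-21,0,0,0.005],[-0.03,-0.032,-0.15,-27,0,0,0.005],[-0.03,-0.04,-0.19,-33,0,0,0.005],[-0.03,-0.048,-0.225,-39,0,0,0.005],[-0.03,-0.054,-0.255,-44,0,0,0.005],[-0.03,-0.059,-0.278,-47.5,0,0,0.005],[-0.03,-0.061,-0.29,-49.3,0,0,0.005]]

```text
time_s: 7.85
position: [0.4561, -0.0252, 0.1804]
tcp_rot: [[-0.001, -0.92, -0.392], [-0.0, -0.392, 0.92], [-1.0, 0.001, 0.0]]
force: [0.1, 0.0, -2.4]
opening: 0.16
```

Emit:
play_rows:
  rows:
    - [[0,0,0,0,0,0,0.005],[0,0,0,0,0,0,0.005],[0,0,0,0,0,0,0.005]]

```text
time_s: 8.15
position: [0.4569, -0.0227, 0.1805]
tcp_rot: [[-0.0, -0.92, -0.392], [0.0, -0.392, 0.92], [-1.0, 0.0, 0.0]]
force: [0.2, 1.1, -2.7]
opening: 0.156
```

Run:
```python
from fit import *
import pickle
c=cam('wrist','w4.png');t=cam('top','t4.png');s=cam('scene','s4.png')
pickle.dump((c,t,s,read_state()),open('w4.pkl','wb'))
a=cv2.imread('pics/t4.png');b=cv2.imread('pics/s4.png')
A=cv2.resize(a[150:290,220:360],(560,560),interpolation=cv2.INTER_CUBIC)
cv2.imwrite('pics/t4z.png',A)
cv2.imwrite('pics/s4z.png',cv2.resize(b[110:300,190:380],(590,590),interpolation=cv2.INTER_CUBIC))
```

```text
(no output)
```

View pics/w4.png

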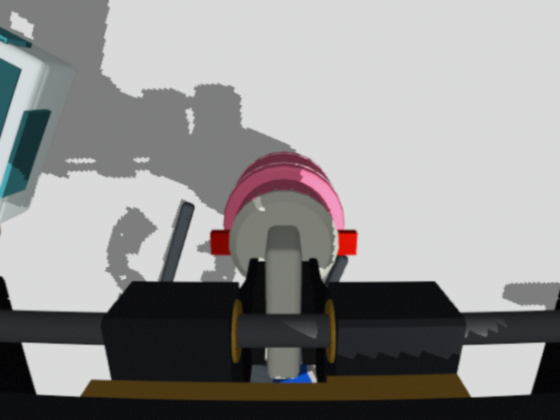

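View pics/s4z.png

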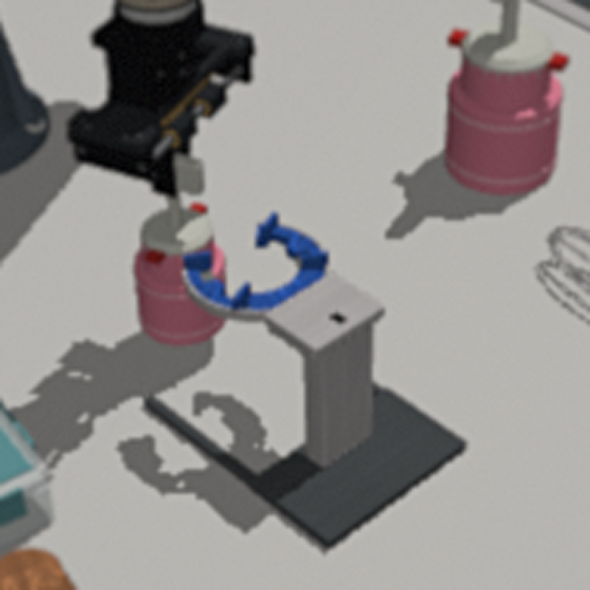

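Run:
```python
from fit import *
import pickle
c,t,s,st=pickle.load(open('w4.pkl','rb')); 
im=cv2.imread('pics/w4.png'); cv2.imwrite('pics/w4z.png',cv2.resize(im[145:390,200:370],None,fx=2.4*1.0,fy=2.4,interpolation=cv2.INTER_CUBIC))
u=.030
M=np.array([[0,44,103],[0,-44,103],[30,0,184]])/1e3+[0,0,u]
for uv in ([(357,243),(210,243),(283,378)],):
    for sg in (1,):
        p,e=fit(c,M,np.array(uv,float),[.457,-.024,np.radians(113-90)]); print(p,np.degrees(p[2])+90,e.tolist())
R=np.array(st['tcp_rot']);print('off in tool',R.T@(np.r_[p[:2],st['position'][2]]-st['position']))
# the same for picture 2 -> earlier
```

```text
[ 0.45665578 -0.0234795   0.40065326] 112.95574108429892 [[-0.3, -0.4], [0.0, -0.7], [0.2, 1.2]]
off in tool [-1.02589967e-07  6.08474986e-04 -6.33890282e-04]
```

View pics/w4z.png

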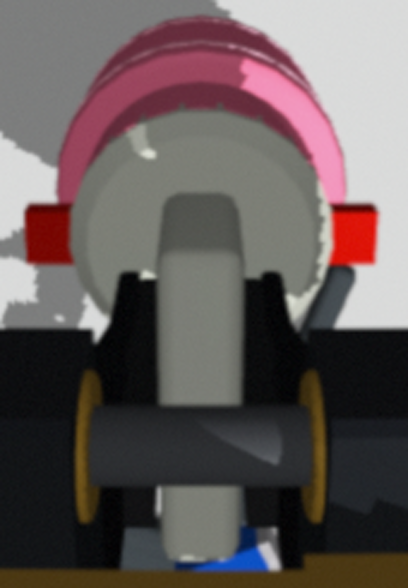

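Emit:
play_rows:
  rows:
    - [[0,-0.013,-0.005,0,0,0,0.005],[0,-0.026,-0.01,0,0,0,0.005],[0,-0.04,-0.015,0,0,0,0.005],[0,-0.054,-0.02,0,0,0,0.005],[0,-0.068,-0.025,0,0,0,0.005],[0,-0.08,-0.03,0,0,0,0.005],[0,-0.092,-0.034,0,0,0,0.005],[0,-0.103,-0.038,0,0,0,0.005],[0,-0.103,-0.038,0,0,0,0.005],[0,-0.103,-0.038,0,0,0,0.005],[0,-0.103,-0.038,0,0,0,0.005]]

```text
time_s: 9.4
position: [0.5655, -0.0177, 0.1803]
tcp_rot: [[-0.002, -0.92, -0.392], [0.0, -0.392, 0.92], [-1.0, 0.001, 0.001]]
force: [-0.6, -0.2, -3.4]
opening: 0.159
```

Run:
```python
from fit import *
import pickle
c=cam('wrist','w5.png');t=cam('top','t5.png');s=cam('scene','s5.png')
pickle.dump((c,t,s,read_state()),open('w5.pkl','wb'))
b=cv2.imread('pics/s5.png')
cv2.imwrite('pics/s5z.png',cv2.resize(b[130:290,210:370],(590,590),interpolation=cv2.INTER_CUBIC))
st=read_state();print(st['position'],row([.5665,-.0176,.1805],113.1))
```

```text
[ 0.56592565 -0.01798671  0.18057314] [0.0001, -0.0007, 0.0001, -0.04, 0.02, -0.03]
```

View pics/w5.png

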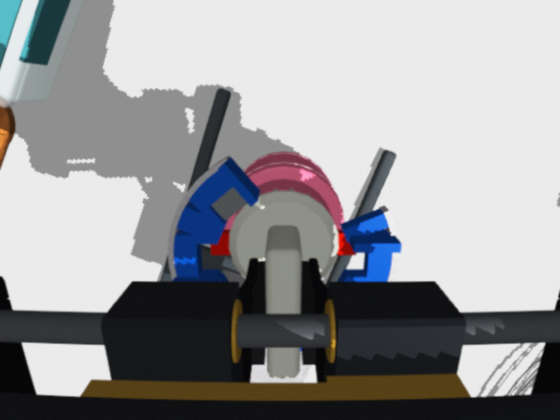

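View pics/s5z.png

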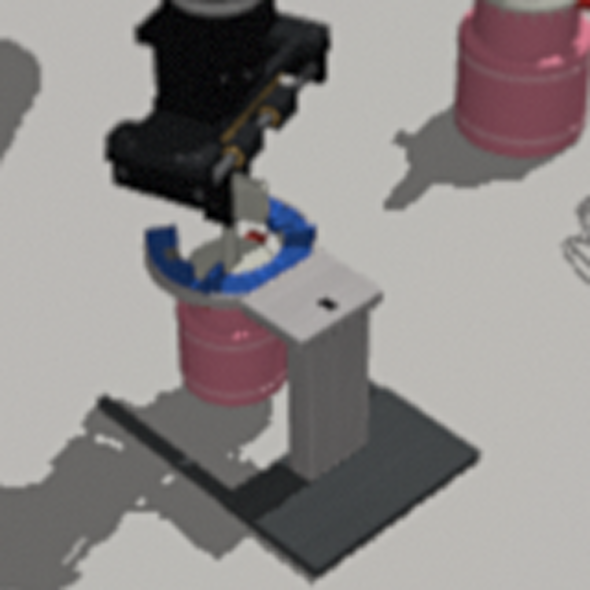

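Run:
```python
from fit import *
import pickle
c,t,s,st=pickle.load(open('w5.pkl','rb'))
im=cv2.imread('pics/w5.png'); x0,y0,f=160,140,3.0
I=cv2.resize(im[140:290,160:420],None,fx=f,fy=f,interpolation=cv2.INTER_CUBIC); cv2.imwrite('pics/w5z.png',I)
I=I.copy()
d=[.5665,-.0176,.054]
def lp(ang,rad,h,z):
    a=np.radians(ang); return [rad*np.cos(a)-h*np.sin(a),rad*np.sin(a)+h*np.cos(a),z]
def dots(p,P,col):
    for u in proj(c,T(p,P)): cv2.circle(I,(int((u[0]-x0+.5)*f),int((u[1]-y0+.5)*f)),2,col,-1)
for n in (110,-70):
    dots(d,[lp(n,r,h,.155) for h in (-.00975,.00975) for r in np.linspace(.0347,.0465,6)],(0,255,0))
    dots(d,[lp(n-50,r,h,.150) for h in (-.01,.01) for r in np.linspace(.0347,.0465,6)],(0,0,255))
a=np.radians(np.arange(0,360,3))
for r in(.036,.06): dots(d,np.c_[r*np.cos(a),r*np.sin(a),0*a+.155],(0,255,255))
cv2.imwrite('pics/w5o.png',I)
```

```text
(no output)
```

View pics/w5z.png

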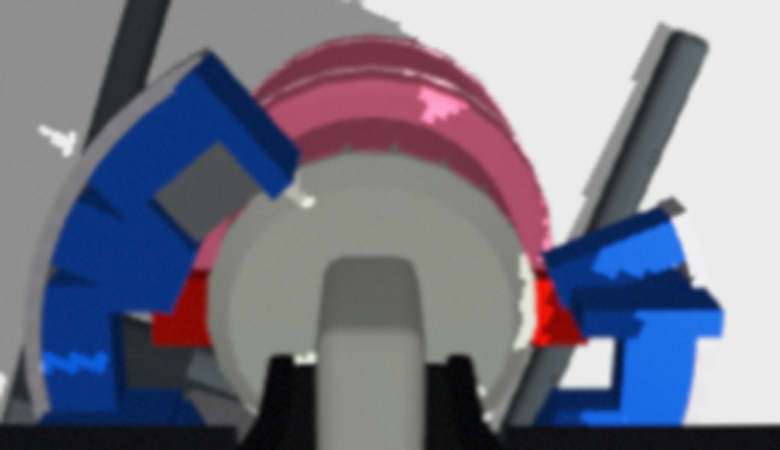

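View pics/w5o.png

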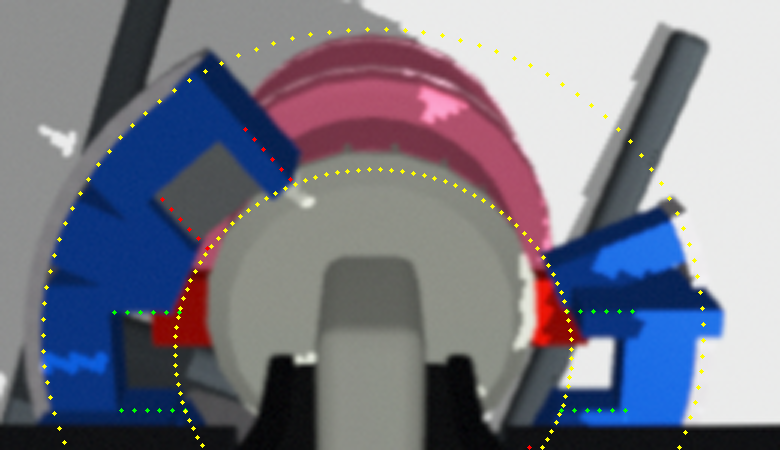

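Emit:
play_rows:
  rows:
    - [[-0.004,-0.0006,0,0,0,0,0.005],[-0.008,-0.0006,0,0,0,0,0.005],[-0.01,-0.0006,0,0,0,0,0.005],[-0.012,-0.0006,0,0,0,0,0.005],[-0.014,-0.0006,0,0,0,0,0.005],[-0.016,-0.0006,0,0,0,0,0.005],[-0.016,-0.0006,0,0,0,0,0.005]]

```text
time_s: 10.25
position: [0.5673, -0.0178, 0.1969]
tcp_rot: [[0.001, -0.92, -0.392], [-0.0, -0.392, 0.92], [-1.0, -0.0, -0.0]]
force: [-0.1, 0.1, -2.2]
opening: 0.162
```

Emit:
play_rows:
  rows:
    - [[-0.004,0,0,0,0,0,0.005],[-0.008,0,0,0,0,0,0.005],[-0.012,0,0,0,0,0,0.005],[-0.015,0,0,0,0,0,0.005],[-0.018,0,0,0,0,0,0.005],[-0.018,0,0,0,0,0,0.005],[-0.018,0,0,0,0,0,0.005]]

```text
time_s: 10.95
position: [0.5671, -0.0178, 0.2146]
tcp_rot: [[0.0, -0.92, -0.392], [0.0, -0.392, 0.92], [-1.0, -0.0, -0.0]]
force: [-0.6, -1.4, -2.8]
opening: 0.16
```

Run:
```python
from fit import *
c=cam('wrist','w6.png')
st=read_state();print(st['position'],st['force'],st['moment'],st['joint_positions'])
im=cv2.imread('pics/w6.png'); cv2.imwrite('pics/w6z.png',cv2.resize(im[140:400,150:420],None,fx=2.2,fy=2.2,interpolation=cv2.INTER_CUBIC))
```

```text
[ 0.56698452 -0.017754    0.21446264] [-1.13007624  0.11300645 -2.66457075] [ 0.15465877 -0.07073062  0.01860136] [-1.30778911e+01  2.63336546e+01  9.10074350e+01  2.44430038e-04
  6.26733797e+01 -1.26150989e+02]
```

View pics/w6z.png

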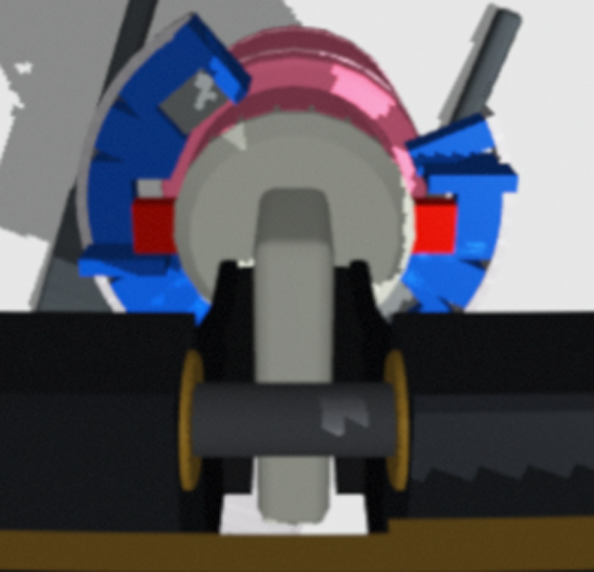

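Emit:
play_rows:
  rows:
    - [[0,0,0,5,0,0,0.005],[0,0,0,10,0,0,0.005],[0,0,0,15,0,0,0.005],[0,0,0,20,0,0,0.005],[0,0,0,25,0,0,0.005],[0,0,0,30,0,0,0.005],[0,0,0,35,0,0,0.005],[0,0,0,40,0,0,0.005],[0,0,0,44,0,0,0.005],[0,0,0,47,0,0,0.005],[0,0,0,49,0,0,0.005],[0,0,0,49,0,0,0.005]]

```text
time_s: 12.2
position: [0.5669, -0.0178, 0.2143]
tcp_rot: [[-0.001, -0.899, 0.437], [0.0, 0.437, 0.899], [-1.0, 0.001, -0.0]]
force: [-0.1, -0.1, -2.6]
opening: 0.157
```

Run:
```python
from fit import *
c=cam('wrist','w7.png')
st=read_state();print(st['position'],st['force'],st['moment'],np.degrees(np.arctan2(st['tcp_rot'][1,2],st['tcp_rot'][0,2])))
im=cv2.imread('pics/w7.png'); cv2.imwrite('pics/w7z.png',cv2.resize(im[140:400,150:420],None,fx=2.2,fy=2.2,interpolation=cv2.INTER_CUBIC))
```

```text
[ 0.56696237 -0.01776596  0.21431904] [ 0.13350724  0.10494077 -2.95833014] [ 0.05891953 -0.1679542  -0.00328549] 64.11319030887405
```

View pics/w7z.png

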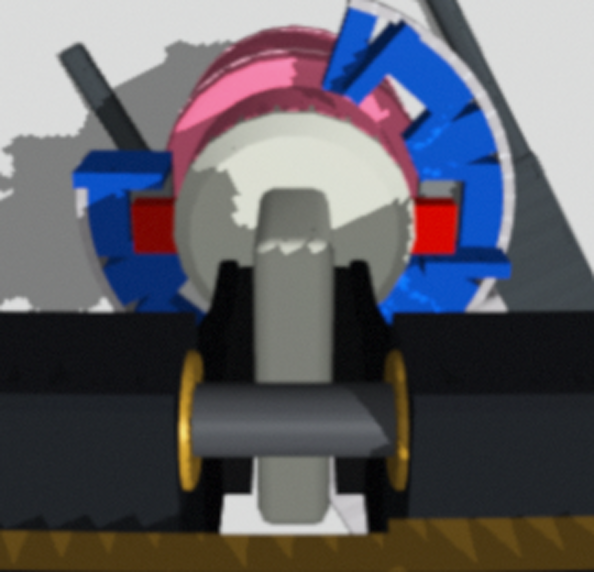

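Emit:
play_rows:
  rows:
    - [[0,0,0,1,0,0,0.005],[0,0,0,2,0,0,0.005],[0,0,0,3,0,0,0.005],[0,0,0,3,0,0,0.005]]

```text
time_s: 12.65
position: [0.5671, -0.0178, 0.2145]
tcp_rot: [[-0.0, -0.875, 0.484], [0.0, 0.484, 0.875], [-1.0, 0.0, 0.0]]
force: [-0.6, -0.2, -2.1]
opening: 0.163
```

Run:
```python
from fit import *
st=read_state();print(st['force'],st['moment'],np.degrees(np.arctan2(st['tcp_rot'][1,2],st['tcp_rot'][0,2])))
```

```text
[-0.61527781 -0.1732215  -2.09382691] [ 0.06462063 -0.15042403  0.000547  ] 61.045105150263346
```

Emit:
play_rows:
  rows:
    - [[0,0,0,1,0,0,0.005],[0,0,0,2,0,0,0.005],[0,0,0,2,0,0,0.005]]

```text
time_s: 12.95
position: [0.5665, -0.0174, 0.2144]
tcp_rot: [[-0.001, -0.858, 0.514], [0.001, 0.514, 0.858], [-1.0, 0.002, 0.0]]
force: [-1.2, 1.2, -1.9]
opening: 0.158
```

Run:
```python
from fit import *
st=read_state();print(st['force'],st['moment'],np.degrees(np.arctan2(st['tcp_rot'][1,2],st['tcp_rot'][0,2])),st['time_s'])
```

```text
[-1.2097727   1.15224479 -1.94395068] [0.40196743 0.12868721 0.10489452] 59.04963978892583 12.95
```

Emit:
play_rows:
  rows:
    - [[0,0,0,0.5,0,0,0.005],[0,0,0,0.5,0,0,0.005],[0.002,0,0,0,0,0,0.005],[0.004,0,0,-0.5,0,0,0.005],[0.006,0,0,-0.5,0,0,0.005],[0.008,0,0,-0.5,0,0,0.005],[0.0095,0,0,-0.5,0,0,0.005],[0.0095,0,0,-0.5,0,0,0.005]]

```text
time_s: 13.75
position: [0.5669, -0.0177, 0.2046]
tcp_rot: [[-0.001, -0.862, 0.507], [0.0, 0.507, 0.862], [-1.0, 0.001, -0.0]]
force: [-2.1, 2.3, -2.8]
opening: 0.16
```

Run:
```python
from fit import *
c=cam('wrist','w8.png');cam('scene','s8.png')
st=read_state();print(st['position'],st['force'],st['moment'],np.degrees(np.arctan2(st['tcp_rot'][1,2],st['tcp_rot'][0,2])))
im=cv2.imread('pics/w8.png'); cv2.imwrite('pics/w8z.png',cv2.resize(im[140:400,150:420],None,fx=2.2,fy=2.2,interpolation=cv2.INTER_CUBIC))
```

```text
[ 0.56689427 -0.01771066  0.20466525] [-1.87872368  2.43409538 -3.18745476] [0.33650791 0.35958313 0.08885051] 59.566780689264874
```

View pics/w8z.png

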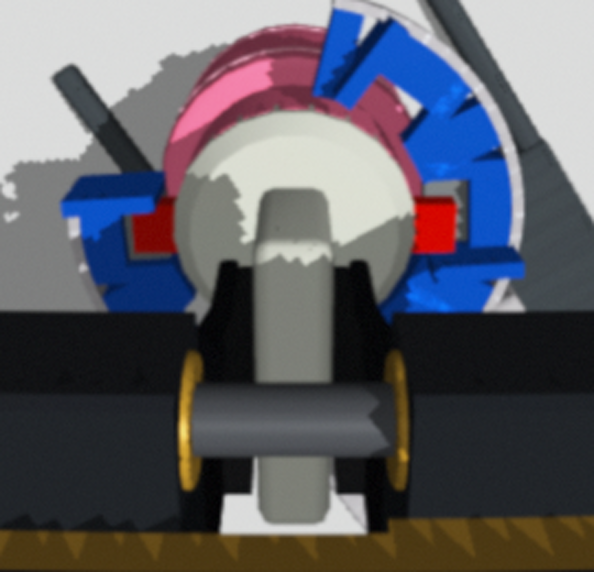

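Emit:
play_rows:
  rows:
    - [[0.0005,0,0,0,0,0,0.005],[0.001,0,0,0,0,0,0.005],[0.0015,0,0,0,0,0,0.005],[0.0015,0,0,0,0,0,0.005]]

```text
time_s: 14.25
position: [0.5671, -0.0177, 0.2043]
tcp_rot: [[0.0, -0.862, 0.506], [-0.0, 0.506, 0.862], [-1.0, -0.0, 0.0]]
force: [-4.7, 2.4, 5.2]
opening: 0.16
```

Emit:
play_rows:
  rows:
    - [[-0.0008,0,0,0,0,0,0.005],[-0.0008,0,0,0,0,0,0.016],[-0.0008,0,0,0,0,0,0.018],[-0.0008,0,0,0,0,0,0.022],[-0.0008,0,0,0,0,0,0.03],[-0.0008,0,0,0,0,0,0.04],[-0.0008,0,0,0,0,0,0.04],[-0.0008,0,0,0,0,0,0.04],[-0.0008,0,0,0,0,0,0.04]]

```text
time_s: 15.15
position: [0.5671, -0.0178, 0.2043]
tcp_rot: [[0.0, -0.862, 0.506], [-0.0, 0.506, 0.862], [-1.0, -0.0, 0.0]]
force: [0.1, -0.8, -1.3]
opening: 0.451
```

Run:
```python
from fit import *
c=cam('wrist','w9.png')
st=read_state();print(st['position'],st['force'],st['moment'],st['opening'])
im=cv2.imread('pics/w9.png'); cv2.imwrite('pics/w9z.png',cv2.resize(im[140:400,150:420],None,fx=2.2,fy=2.2,interpolation=cv2.INTER_CUBIC))
```

```text
[ 0.56712049 -0.01780615  0.20434197] [-0.65733103 -0.88199844  0.04830504] [ 0.04859443 -0.09915115  0.0304322 ] 0.45743475236026154
```

View pics/w9z.png

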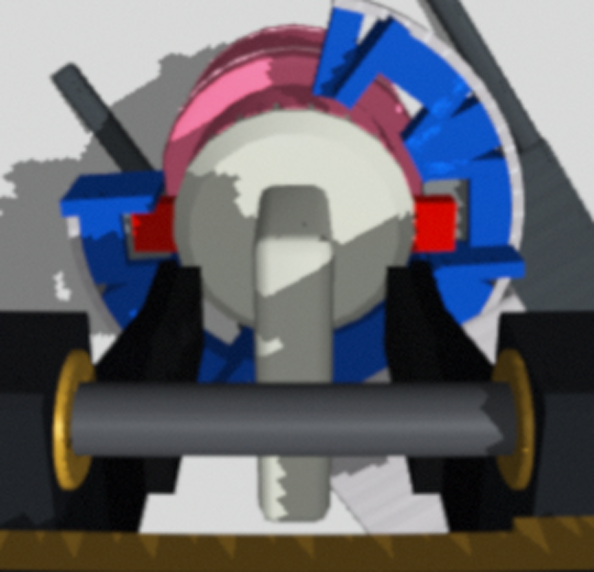

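Emit:
play_rows:
  rows:
    - [[0,0,0,0,0,0,0.06],[-0.01,0,0,0,0,0,0.06],[-0.02,0,0,0,0,0,0.06],[-0.035,0,0,0,0,0,0.06],[-0.055,0,0,0,0,0,0.06],[-0.08,0,0,0,0,0,0.06],[-0.11,0,0,0,0,0,0.06],[-0.14,0,0,0,0,0,0.06],[-0.15,0,0,0,0,0,0.06],[-0.15,0,0,0,0,0,0.06]]

```text
time_s: 16.2
position: [0.568, -0.0179, 0.3566]
tcp_rot: [[0.005, -0.862, 0.506], [-0.001, 0.506, 0.862], [-1.0, -0.005, 0.001]]
force: [0.2, 0.6, -0.5]
opening: 0.69
```

Run:
```python
from fit import *
import pickle
c=cam('wrist','w10.png');s=cam('scene','s10.png');t=cam('top','t10.png')
pickle.dump((c,s,t),open('w10.pkl','wb'))
st=read_state();print(st['position'],st['force'])
im=cv2.imread('pics/w10.png').copy()
u=.054
def dots(im,c,p,P,col,x0=0,y0=0,f=1):
    for q in proj(c,T(p,np.array(P))): cv2.circle(im,(int((q[0]-x0+.5)*f),int((q[1]-y0+.5)*f)),2,col,-1)
p=[.5668,-.0178,np.radians(59.6-90)]
B=np.array([[30,7,184],[30,-7,184],[-30,7,184],[-30,-7,184],[0,44,103],[0,-44,103]])/1e3+[0,0,u]
x0,y0,f=190,90,3
I=cv2.resize(im[90:270,190:400],None,fx=f,fy=f,interpolation=cv2.INTER_CUBIC); dots(I,c,p,B,(0,255,0),x0,y0,f); cv2.imwrite('pics/w10z.png',I)
b=cv2.imread('pics/s10.png'); x0,y0,f=210,130,3.6
I=cv2.resize(b[130:290,210:370],None,fx=f,fy=f,interpolation=cv2.INTER_CUBIC)
a=np.radians(np.arange(0,360,6)); B2=np.r_[B,np.c_[.042*np.cos(a),.042*np.sin(a),0*a+u]]
dots(I,s,p,B2,(0,255,0),x0,y0,f); cv2.imwrite('pics/s10z.png',I)
```

```text
[ 0.56612585 -0.01757713  0.35277189] [-0.08576659 -0.54649967  0.17736672]
```

View pics/w10z.png

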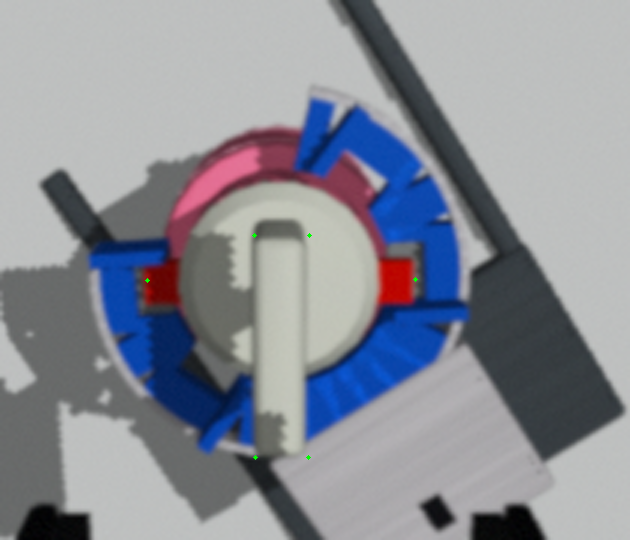

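View pics/s10z.png

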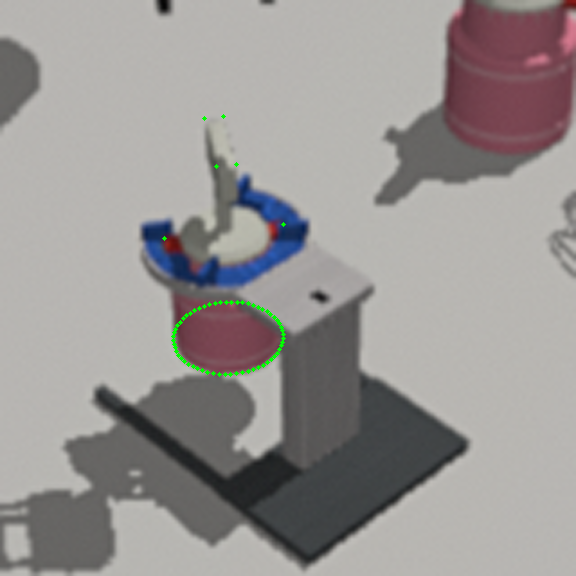

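Run:
```python
from rig import *
print(hand_in())
```

```text
the job is handed in; nothing more can be done
None
```

The smaller pink container is hanging upright in the dock, gripper clear of it, and I handed the job in at about 16 s of the 61 s allowed.

**What I did:** I gripped the handle across its thickness and brought the stem in through the open front. I lifted the lugs through the notches without resistance. I then twisted about 54° clockwise until the wrist moment rose at the stop, at about 59° against an expected edge of about 59°. I backed off about half a degree, let it down and released it.

**Last checks:**
- **Weight on the dock:** before I let go, the vertical force changed from -3 N to +5 N as the container took the floor, with its underside about 54 mm up as required.
- **Lugs and uprightness:** after release, the wrist picture shows both red lugs in their pockets. The overlays of a container hung home agree to about 2 mm in the wrist view and 1 to 2 pixels in the scene view; that offset was there from the start.
- **Other items:** I moved nothing near the bento box, paddle or whisk, but I did not measure their positions again at the end.

No check failed.

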